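Click the specimen dish into place under the lens

TASK

The sliding stage under the lens carries two holders, a round specimen dish and a square reference block. Take the stage by its upright handle and slide it gently along its rail in the direction that brings the round dish under the lens, until you feel the ball detent drop into its notch there; finish with the handle still gripped and the stage held at that notch. Leave the dish in its pocket, keep off the lens head, and leave everything else on the bench where it is.

Things in the scene. Friction and masses are not known exactly. Their poses are not given: they have to be found in the camera images.
- rail: Fixed white base plate of the stage, 160 (x) x 340 (y) x 12 mm, on the bench; its place and yaw vary. Origin on the bench surface, under the middle of the rail, on the line along which the pockets travel. Its y axis is the direction of sliding, its x axis points across the rail away from the handle towards the lens bracket, z up.
- travel (a joint): Displacement of the sliding black stage along the rail's +y, m; 0 at the start, stops at -0.06 and +0.06. The plate is 180 mm long; two open square pockets 46 mm wide, 6 mm deep (floor 26 mm above the bench) are centred 35 mm either side of its middle along y. Its far edge has a 12 mm wide notch level with the middle of each pocket. Sliding rubs with about 1.5 to 2.5 N.
- stage: The sliding stage with its handle: an upright aluminium block 18 mm (x) x 36 mm (y), from 30 to 76 mm above the bench, at the stage's middle along y, 140 mm on the -x side of the pocket line, at the end of a flat black arm 22 mm wide. Origin on the bench, below the stage's middle on the pocket line (the rail's origin when joint travel is 0); axes as the rail's.
- grip (a point): Point in the middle of the handle's width and depth, 60 mm above the bench, 16 mm below the handle's top: a good height to grip, from above, over its 18 mm or its 36 mm. The handle is free all round.
- lens (a point): Centre of the lower end of the fixed vertical lens barrel (32 mm across at most), 70 mm above the bench, over the pocket line; its rail-frame y is up to 12 mm off the rail's middle. The detent ball is set by hand and sits anywhere within 4 mm either way along the rail of this point: the notch felt is what counts.
- head: Lens head: fixed white bracket, foot 35 x 100 mm, column 30 x 50 mm and 202 mm high, standing 108 mm on the rail's +x side of the lens axis, with an arm 34 mm wide carrying the lens barrel (top at 211 mm). Origin on the bench under the lens axis, axes parallel to the rail's. Must not be pushed.
- plunger (a joint): Position along the rail's x, m, of the detent's sprung, freely turning 16 mm ball: about -0.0004 riding on the plain edge of the stage, about -0.004 fully in a notch. From some 6 mm off the ball draws the stage into the notch with up to about 3 N; leaving the notch takes about 6 N. The notch centres the stage by itself when the handle is loosely held.
- dish: Round specimen dish, aluminium with a glass window, 44 mm across, 12 mm high, about 50 g, lying loose in one of the two pockets (which one varies). Origin at the centre of its underside, z up.
- block: Square reference block of the same aluminium and glass, 44 x 44 x 12 mm, lying loose in the other pocket. Origin at the centre of its underside.
- bottle: Amber bottle, 42 mm across, 75 mm high, bystander. Origin at the centre of its underside.
- beaker: Glass beaker, 64 mm across, 75 mm high, bystander. Origin at the centre of its underside.
- spare_dish: A spare round dish, 44 mm across and 12 mm high, lying on the bench itself, bystander: not the one on the stage. Origin at the centre of its underside.
- rack: White tube rack, 70 x 120 x 35 mm with short tubes to 61 mm, bystander. Origin at the centre of its underside.
- slidebox: Grey plastic box, 85 x 100 x 32 mm, bystander. Origin at the centre of its underside.
- driver: Black-handled screwdriver 150 mm long lying on the bench, bystander.
Not all that is in view belongs to the job. What is shaped like the dish but red is not meant. Leave any blue look-alike of the head alone.

How it is judged:
On the way, in this order (a step that is already met when the one before it is completed fails the run):
1. the handle is gripped (contact force between the fingers and stage above 1.5 N and distance between the grasp point and grip below 0.04 m), for 0.2 s.
2. the handle is gripped while the ball sits in the notch that puts the round dish under the lens (all of step 1 and value of joint plunger below -0.0015 m and horizontal distance between dish and lens below 0.013 m), for 0.3 s.
At the end, for the whole second after the job is handed in: Handle still gripped (over 1.5 N, grasp point within 40 mm of the grip site); stage at rest (under 10 mm/s); ball in the notch (plunger below -1.5 mm: stage within about 3 mm of the notch centre); round dish flat in its pocket, within 13 mm of the lens axis seen from above (all of step 2 and height (world z) of dish between 0.021 and 0.031 m and angle between dish's own z axis and vertical below 0.12 rad and velocity of joint travel between -0.01 and 0.01 m/s); the arm keeps its last pose, push and grip.
It fails at once if the stage is slammed along the rail (faster than 0.3 m/s) (velocity of joint travel above 0.3 m/s or velocity of joint travel below -0.3 m/s).
It fails at once if the robot pushes on the lens head with more than 5 N (contact force between any of the arm, the fingers and head above 5 N).
It fails at once if the dish or the block leaves its pocket (height (world z) of any of dish, block above 0.034 m or height (world z) of any of dish, block below 0.018 m).
It fails at once if a bystander on the bench is moved more than 15 mm (distance of any of bottle, beaker, spare_dish, rack, slidebox, driver from where it was at the start of the episode above 0.015 m).
It also fails if it takes over 45 s, if anything falls off the work surface, if the arm or the gripper's body presses on something with over 40 N, if the wrist force passes 120 N, or if a joint passes its speed limit or range.

ROBOT

A 7-joint arm with a two-finger parallel gripper is mounted at the origin on the work surface. World frame = base frame: x ahead of the robot, y to its left, z up, the work surface at z = 0. Lengths are in m, angles in rad, forces in N, time in s.
With the tool pointing down it reaches from about 0.4 to 0.85 m from the base axis. Payload 10.4 kg.
Tool frame: the origin (TCP) lies at the very end of the fingers, on their centre line; the grasp point (between the pads) lies manip.hold_point_z behind it (manip.hold_point_z is the distance from the TCP to the grasp point, in m); z points along the fingers, y is the direction in which the jaws open and shut (so a half turn about z gives the same grasp; the last joint's range is limited). The gripper opens to 85 mm and grips with 20 to 120 N. Pads are 22 mm wide; open, the fingers measure 114 mm over their backs; the gripper's body (76 mm by 85 mm) begins 54 mm behind the grasp point. The pads swing forward as they close: fully open they stand 13 mm farther back than shut.
Start: joints at [1.183, 0.332, -0.065, 1.46, 0.022, 1.35, -0.088], TCP at [0.223, -0.584, 0.231] pointing down, gripper open.
Joint ranges: [-2.6, 2.6], [-0.5, 2.12], [-1.47, 1.34], [0.16, 2.42], [-1.27, 4.41], [0.06, 2.06], [-2.6, 2.6]. Speed limits (rad/s): [2.22, 2.22, 2.79, 2.79, 3.14, 3.14, 3.14].

INTERFACE

Orientations are given as a unit quaternion [x, y, z, w].
In Python, from workcell import manip gives the robot as it stands.
- The arm moves only by the tool jog_arm, never from a script. Its arguments are lists of equal length, an entry for each row: "translation": the shift along the world's x, y, z in mm, a list of three; "turn": the turn about the world's z in degrees. In form: {"translation": [[x, y, z], ...], "turn": [turn, ...]}. A call has 1 to 12 rows; each row is the pose to reach, as a shift and turn from the pose measured when the call began; what a row does not reach only later rows make up. A row lasts 1/12 s, in which the tool goes at most 41.7 mm and 7.16 degrees, less where a joint would pass 70% of its speed; a pose out of reach is approached as far as the arm can. A call with a gripper value outside its range is refused whole. "grip" is the finger opening in mm, from 0 to 85.4, set as the call begins (left out, the last holds). The fingers move at their own pace and stop on an object; "grip_force" is the grip in N (left out, the last holds). Time passes only in rows, so rows that repeat a pose let the fingers close. It gives the time, the measured TCP pose, the force and the opening at its end, in the units of the state.
- manip.get_obs(): the state, without advancing time (a new reading comes with each control period).
- manip.camera(name): name is "side" or "top" or "wrist"; returns a dict with "frame" (420x560x3 uint8, red, green, blue), "mtx" (3x3 intrinsics, pixels), "pose" (4x4, takes a point from camera to world coordinates). Camera axes: x right, y down, z forward; pixel columns grow to the right and rows downward; lengths in m; the calibration is good to about 2 mm. The wrist camera is an equidistant fisheye: a pixel r from the principal point sees the ray r / f radians off the axis. A picture is of the moment at which its call begins. There is no depth.
- manip.hand_in(): hands the job in, once; it reports no verdict.
Trained networks look in a picture, given as the dict that the camera call returned (one of the last four; its "shot" number tells which), for a name from the list of things; names that differ only in an ending like _2 or _b are one class to them, and where a whole thing is asked for, a point or a joint stands for the part that bears it (a point fixed in the world has none). Each returns a list of dicts, best first, with "confidence" (0 to 1); they miss things now and then, are a little off and sometimes report something else, mostly with a low value. They report only what shows in the picture. A call takes as long as a camera call. They do not tell look-alikes from the thing itself.
- manip.outline_of(picture, label): "mask" (420x560 bool, what is visible of it) and "extent" ([left, top, right, bottom] in pixels, round what is visible of it).
- manip.pinpoint(picture, label): "at" ([column, row] in pixels: a listed point, or the origin of a listed thing).
The state is a dict: "clock": time; "joint_pos": joint angles; "joint_velocities": joint speeds; "tau": joint torques, N m; "position": TCP position; "ee_rot": TCP orientation; "ft_force": force on the tool from outside, world axes, zero at the start; "torque": the same for the moment, N m; "grip_width": opening from 0.0 (shut) to 1.0 (fully open).
Only numpy, scipy, OpenCV 4.12 (cv2) and the standard library are available. Lean on these libraries where they do the work, as an engineer would, in place of code of your own. Each camera call takes 0.05 s, during which the arm holds its last target. There are 200 camera calls.

## Working session

There is one attempt and no reset: what is moved stays moved. The work goes in short steps, Python scripts to look and compute and a tool call to move; the robot and the scene stay as the last step left them, time stands still between calls to the robot, and variables do not carry over. Pictures are saved under pics/ and viewed, about 8 in all and at most 12, crops included, and the job is handed in when it is done.

Besides the shell and the picture viewer there is one more tool, called after ">>>" as a command line: name --pt "numbers of a row" for each row, then --argument value for the rest. jog_arm: Moves the arm, as the interface text tells. Its arguments: {"type":"object","properties":{"translation":{"type":"array"},"turn":{"type":"array"},"grip":{"type":"number"},"grip_force":{"type":"number"}},"required":["translation","turn"]}

```bash
mkdir -p pics; cat > h.py <<'E'
import numpy as np, cv2
from workcell import manip
def ray(p,uv):
    K=p["mtx"];T=np.array(p["pose"]);d=T[:3,:3]@np.array([(uv[0]-K[0][2])/K[0][0],(uv[1]-K[1][2])/K[1][1],1.]);return T[:3,3],d
def at(p,uv,z):
    o,d=ray(p,uv);return o+d*(z-o[2])/d[2]
def proj(p,X):
    K=np.array(p["mtx"]);T=np.array(p["pose"]);c=T[:3,:3].T@(np.array(X)-T[:3,3]);u=K@c;return u[:2]/u[2]
E
python3 - <<'E'
from h import *
print(manip.hold_point_z, manip.get_obs())
Z=dict(rail=0,stage=0,grip=.06,lens=.07,head=0,dish=.026,block=.026,spare_dish=0)
ims=[]
for n in("top","side"):
    p=manip.camera(n);ims.append(p["frame"])
    print(n,np.round(p["pose"],3).tolist())
    for l,z in Z.items():
        for r in manip.pinpoint(p,l)[:3]:
            print(l,round(r["confidence"],2),np.round(r["at"],1),at(p,r["at"],z).round(4))
    cv2.imwrite(f"pics/{n}.png",cv2.resize(p["frame"][:,:,::-1],(784,588)))
E
```

```text
0.0187 {'clock': 0.0, 'joint_pos': array([ 1.18341086,  0.33288983, -0.06471262,  1.46090592,  0.02155678,
        1.34985789, -0.08850447]), 'joint_velocities': array([ 0.00052958, -0.00213406,  0.00034018, -0.00070759,  0.00108436,
        0.00066252, -0.00035877]), 'tau': array([-1.41565652e-03, -6.25454664e+01,  4.81012592e-02, -3.91609168e+01,
        1.60428614e-02,  9.89155989e-03, -1.51151539e-05]), 'position': array([ 0.2228615 , -0.58354371,  0.23052161]), 'ee_rot': array([ 9.83410626e-01,  1.81392039e-01, -1.30908253e-04, -6.71415575e-04]), 'ft_force': array([ 1.11636591, -0.38802504,  0.02101274]), 'torque': array([ 0.04932328, -0.018614  , -0.02022421]), 'grip_width': 0.997477199448263}
top [[0.032, -0.977, 0.213, 0.385], [-0.999, -0.031, 0.007, 0.023], [0.0, -0.213, -0.977, 0.889], [0.0, 0.0, 0.0, 1.0]]
rail 0.76 [288.9 181.6] [0.6345 0.0106 0.    ]
stage 0.87 [289.6 180.1] [0.6383 0.009  0.    ]
grip 0.68 [303.3 237.9] [ 0.4911 -0.0235  0.06  ]
lens 0.58 [284.5 173.8] [0.6326 0.0219 0.07  ]
head 0.77 [274.6 324.7] [0.302  0.0335 0.    ]
head 0.67 [282.7 186. ] [0.623  
[... 174 characters left out ...]
.85 [198.1 214.1] [0.5476 0.224  0.    ]
side [[-0.998, -0.043, 0.052, 0.502], [-0.068, 0.695, -0.716, 0.738], [-0.005, -0.718, -0.696, 0.766], [0.0, 0.0, 0.0, 1.0]]
rail 0.63 [250.6 219.2] [ 0.6325 -0.0033 -0.    ]
stage 0.84 [250.2 221.4] [0.6326 0.0034 0.    ]
grip 0.65 [252.5 218. ] [0.6189 0.0512 0.06  ]
grip 0.59 [315.9 197.2] [ 0.4933 -0.0178  0.06  ]
lens 0.85 [245.2 205.9] [0.636  0.0276 0.07  ]
lens 0.63 [411.6 214.4] [0.3023 0.0312 0.07  ]
lens 0.19 [247.5 204.1] [0.632  0.0221 0.07  ]
dish 0.69 [247.6 201.9] [ 0.6408 -0.0301  0.026 ]
dish 0.55 [181.4 181.3] [ 0.7999 -0.0883  0.026 ]
block 0.55 [248.3 228.7] [0.6296 0.0494 0.026 ]
block 0.23 [246.  208.4] [ 0.6418 -0.0098  0.026 ]
```

View pics/top.png

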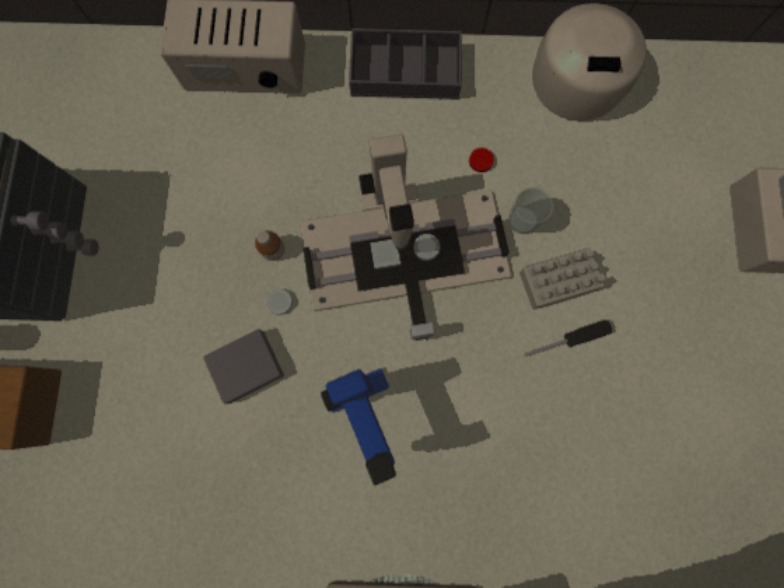

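View pics/side.png

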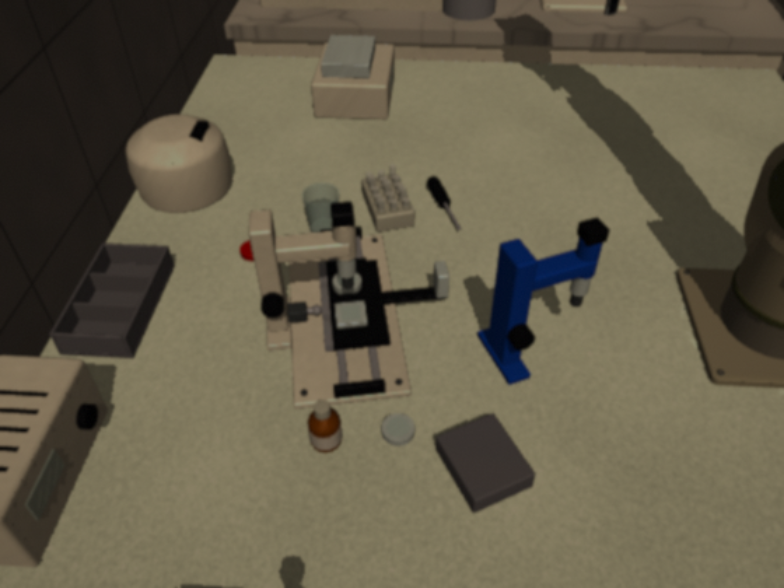

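The pictures (784 px scale) show these look-alikes:
- **Dish on stage:** top (427,247), side (347,280). It is in the pocket on the world −y side.
- **Spare dish:** top (279,301), lying on the bench.
- **Red disc:** top (481,160).
- **Heads:** white head at (400,190), blue look-alike at (360,420).

I choose the stage dish and the white head. The dish has to travel towards +y. I'll refine the pose and check it in a close crop.

```bash
python3 - <<'E'
from h import *
p=manip.camera("top");s=manip.camera("side")
f=cv2.cvtColor(p["frame"],cv2.COLOR_RGB2BGR)
m=manip.outline_of(p,"rail")[0]["mask"].astype(np.uint8)
m|=manip.outline_of(p,"stage")[0]["mask"].astype(np.uint8)*0
for q,n in((p,"top"),(s,"side")):
    ms=manip.outline_of(q,"rail")[0]["mask"].astype(np.uint8)
    c=np.vstack(cv2.findContours(ms,0,2)[0])[:,0]
    W=np.array([at(q,x,.012)[:2] for x in c],np.float32)
    print(n,"rail rect",cv2.minAreaRect(W))
    for o in manip.outline_of(q,"grip")[:3]: print("handle/stage ext",o["confidence"],o["extent"])
# triangulation
def tri(a,b):
    A=[];B=[]
    for (o,d) in(ray(p,a),ray(s,b)):
        d=d/np.linalg.norm(d);P=np.eye(3)-np.outer(d,d);A.append(P);B.append(P@o)
    return np.linalg.solve(sum(A),sum(B))
for l,i in(("grip",None),("lens",None),("dish",None),("block",None)):
    a=manip.pinpoint(p,l);b=manip.pinpoint(s,l)
    for x in a[:2]:
        for y in b[:2]: print(l,np.round(x["at"],0),np.round(y["at"],0),tri(x["at"],y["at"]).round(4))
# blue
for q,n in((p,"top"),(s,"side")):
    h=cv2.cvtColor(q["frame"],cv2.COLOR_RGB2HSV);b=cv2.inRange(h,(100,120,40),(130,255,255))
    ys,xs=np.nonzero(b);print(n,"blue",xs.min(),xs.max(),ys.min(),ys.max())
print("blue foot side",at(s,(361,257),0),at(s,(372,270),0),at(s,(345,240),0))
cs=s["frame"][150:300,170:340,::-1];ct=p["frame"][120:260,210:380,::-1]
cv2.imwrite("pics/crop.png",np.hstack([cv2.resize(ct,(400,330),interpolation=2),cv2.resize(cs,(380,330),interpolation=2)]))
E
```

```text
top rail rect ((0.6052414178848267, 0.0019185692071914673), (0.2381279170513153, 0.3437006175518036), 11.503195762634277)
handle/stage ext 0.77 [249.8, 159.8, 331.6, 241.5]
side rail rect ((0.598546028137207, -0.0050253719091415405), (0.252547949552536, 0.3701320290565491), 11.142437934875488)
handle/stage ext 0.7 [229.7, 185.2, 322.4, 255.1]
handle/stage ext 0.69 [305.0, 127.1, 327.9, 162.8]
grip [302. 236.] [315. 199.] [ 0.4952 -0.0198  0.052 ]
grip [302. 236.] [242. 205.] [ 0.5751 -0.0166  0.0246]
lens [287. 175.] [246. 207.] [0.6354 0.017  0.0554]
lens [287. 175.] [410. 213.] [0.4568 0.0853 0.2268]
dish [344. 116.] [179. 181.] [ 0.817  -0.1263 -0.0094]
dish [344. 116.] [247. 204.] [ 0.7174 -0.0929  0.0169]
dish [306. 178.] [179. 181.] [ 0.7038 -0.0207  0.0723]
dish [306. 178.] [247. 204.] [ 0.6414 -0.0308  0.0184]
block [277. 184.] [251. 228.] [0.6244 0.0392 0.0169]
block [372. 155.] [251. 228.] [ 0.725  -0.2237 -0.2226]
top blue 233 276 264 328
side blue 342 428 171 273
blue foot side [0.39772811 0.08867686 0.        ] [0.37755943 0.12064106 0.        ] [0.42901276 0.0446237  0.        ]
```

View pics/crop.png

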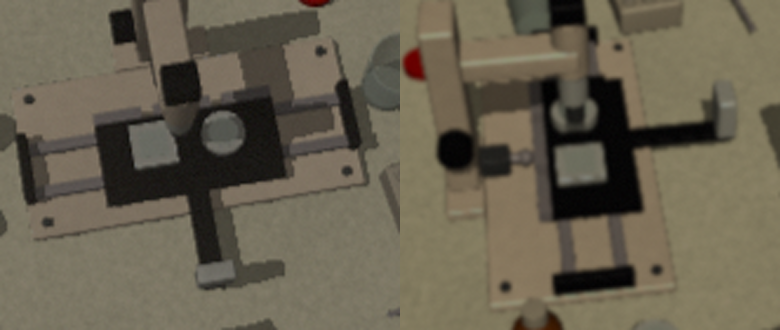

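The crop confirms it: the round dish is in the right-hand (−y) pocket, at crop (222,132), and the square block is left at (153,145). Rail yaw is about 11°, and the grip is at about (0.494, −0.020). The stage has to go about +47 mm along (−0.19, 0.98).

>>> jog_arm --pt "22 47 0" --pt "44 94 0" --pt "66 141 0" --pt "88 188 0" --pt "110 235 0" --pt "132 282 0" --pt "155 329 0" --pt "178 376 0" --pt "200 423 0" --pt "222 470 0" --pt "240 505 0" --pt "250 520 0" --turn '[-1,-2,-3,-4,-5,-6,-7,-8,-9,-10,-10,-10]' --grip 85

```text
clock: 2.7
position: [0.4384, -0.1305, 0.2318]
ee_rot: [0.995, 0.095, 0.0, 0.0]
ft_force: [0.4, -1.0, 0.1]
grip_width: 0.993
```

>>> jog_arm --pt "0 0 0" --pt "0 0 0" --turn '[0,0]'

```text
clock: 2.87
position: [0.4393, -0.128, 0.2321]
ee_rot: [0.995, 0.097, 0.001, 0.001]
ft_force: [0.1, -0.7, -0.0]
grip_width: 0.99
```

```bash
cat >> h.py <<'E'
def show(n,name):
    p=manip.camera(n);cv2.imwrite(f"pics/{name}.png",p["frame"][:,:,::-1]);return p
E
python3 - <<'E'
from h import *
o=manip.get_obs();print(o)
w=show("wrist","w1");s=show("side","s1")
cv2.imwrite("pics/c1.png",np.hstack([w["frame"],s["frame"]])[:,:,::-1][:, :][::1]) 
im=cv2.resize(cv2.imread("pics/c1.png"),(800,300));cv2.imwrite("pics/c1.png",im)
K=w["mtx"];T=np.array(w["pose"])
for l,z in(("grip",.06),("dish",.026),("block",.026),("stage",0),("rail",0)):
    for r in manip.pinpoint(w,l)[:2]:
        d=np.array(r["at"])-[K[0][2],K[1][2]];R=np.hypot(*d);th=R/K[0][0]
        v=T[:3,:3]@np.array([*(d/R*np.sin(th)),np.cos(th)]);print(l,r["confidence"],np.round(r["at"],0),(T[:3,3]+v*(z-T[2,3])/v[2]).round(4))
E
```

```text
{'clock': 2.8667, 'joint_pos': array([ 0.69497666, -0.01610519, -0.50062135,  1.85713273, -0.00733068,
        1.2969664 , -1.17930852]), 'joint_velocities': array([0.04088359, 0.00292006, 0.06836   , 0.01019577, 0.01338859,
       0.00181815, 0.03165877]), 'tau': array([ -2.4263408 , -34.45335388,  -2.25571319, -38.97683859,
        -0.38848498,  -0.08639986,  -0.59741093]), 'position': array([ 0.43927515, -0.12803116,  0.23206363]), 'ee_rot': array([9.95245017e-01, 9.73990761e-02, 6.83576173e-04, 5.56401861e-04]), 'ft_force': array([ 0.05008709, -0.71255852, -0.01989738]), 'torque': array([-0.03967549,  0.01615938, -0.0490398 ]), 'grip_width': 0.9904914194248807}
grip 0.94 [182. 115.] [ 0.4979 -0.0179  0.06  ]
stage 0.72 [196.   4.] [0.6348 0.0123 0.    ]
rail 0.72 [180. 115.] [0.4963 0.0026 0.    ]
rail 0.61 [197.   2.] [0.6371 0.0115 0.    ]
```

View pics/c1.png

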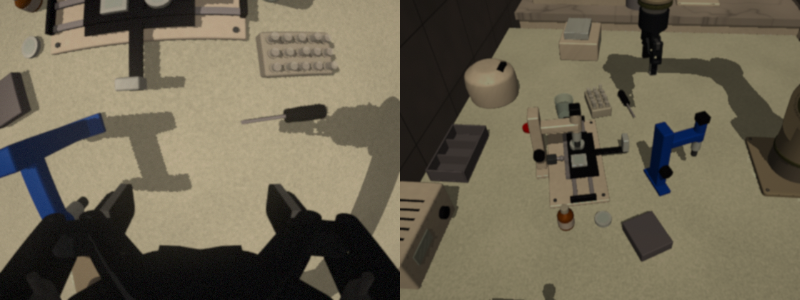

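The wrist camera agrees: grip at (0.497, −0.018), tool yaw 11.2°. Next I move above the handle and descend part-way.

>>> jog_arm --pt "15 20 0" --pt "30 50 0" --pt "45 80 0" --pt "54 100 0" --pt "57 110 0" --pt "57 110 -20" --pt "57 110 -45" --pt "57 110 -70" --pt "57 110 -90" --pt "57 110 -100" --pt "57 110 -100" --pt "57 110 -100" --turn '[0,0,0,0,0,0,0,0,0,0,0,0]'

```text
clock: 4.22
position: [0.495, -0.0221, 0.1321]
ee_rot: [0.996, 0.093, 0.0, 0.0]
ft_force: [-0.4, -0.2, 0.4]
grip_width: 0.992
```

```bash
python3 - <<'E'
from h import *
o=manip.get_obs();print(o["position"],o["ee_rot"],o["ft_force"])
w=manip.camera("wrist");s=manip.camera("side")
im=cv2.resize(np.hstack([w["frame"],s["frame"]])[:,:,::-1],(800,300));cv2.imwrite("pics/c2.png",im)
K=w["mtx"];T=np.array(w["pose"])
for l,z in(("grip",.06),("dish",.026),("block",.026),("stage",0)):
    for r in manip.pinpoint(w,l)[:2]:
        d=np.array(r["at"])-[K[0][2],K[1][2]];R=np.hypot(*d);th=R/K[0][0]
        v=T[:3,:3]@np.array([*(d/R*np.sin(th)),np.cos(th)]);print(l,r["confidence"],np.round(r["at"],0),(T[:3,3]+v*(z-T[2,3])/v[2]).round(4))
E
```

```text
[ 0.49504732 -0.02207091  0.13214617] [9.95622248e-01 9.34670636e-02 2.07122515e-04 4.53106128e-04] [-0.35335761 -0.19817486  0.44358546]
grip 0.89 [275. 221.] [ 0.4956 -0.0183  0.06  ]
dish 0.62 [498. 250.] [ 0.4943 -0.2409  0.026 ]
dish 0.56 [318.  27.] [ 0.6424 -0.0234  0.026 ]
block 0.64 [226.  28.] [0.6292 0.0452 0.026 ]
stage 0.89 [269.  38.] [0.6329 0.0131 0.    ]
```

View pics/c2.png

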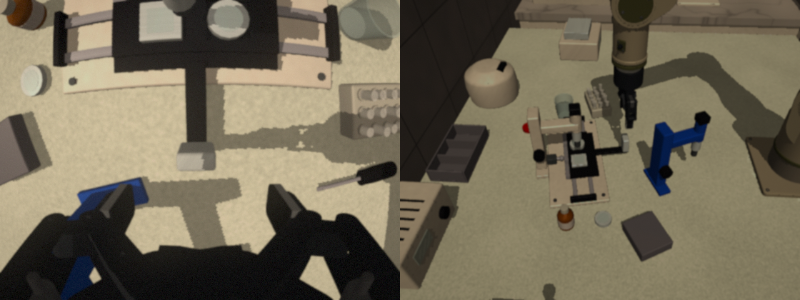

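The fingers straddle the handle with nothing near them. Descend and grip lightly.

>>> jog_arm --pt "1 4 -15" --pt "1 4 -35" --pt "1 4 -55" --pt "1 4 -75" --pt "1 4 -88" --pt "1 4 -91" --pt "1 4 -91" --pt "1 4 -91" --turn '[1,1,1,1,1,1,1,1]'

```text
clock: 5.18
position: [0.4971, -0.0176, 0.0424]
ee_rot: [0.995, 0.102, 0.001, 0.001]
ft_force: [-0.7, 0.5, 0.4]
grip_width: 0.994
```

>>> jog_arm --pt "0 0 0" --pt "0 0 0" --pt "0 0 0" --pt "0 0 0" --pt "0 0 0" --pt "0 0 0" --pt "0 0 0" --pt "0 0 0" --pt "0 0 0" --pt "0 0 0" --pt "0 0 0" --pt "0 0 0" --turn '[0,0,0,0,0,0,0,0,0,0,0,0]' --grip 20 --grip_force 25

```text
clock: 6.18
position: [0.4973, -0.0177, 0.043]
ee_rot: [0.995, 0.102, 0.002, 0.001]
ft_force: [-2.1, -0.1, 5.7]
grip_width: 0.416
```

The handle is gripped: the opening is 35.5 mm, which fits the 36 mm width. I slide it slowly.

>>> jog_arm --pt "-0.4 2 0" --pt "-1 5 0" --pt "-1.6 8 0" --pt "-2.2 11 0" --pt "-2.8 14 0" --pt "-3.4 17 0" --pt "-4 20 0" --pt "-4.6 23 0" --pt "-5.2 26 0" --pt "-5.8 29 0" --pt "-6.4 32 0" --pt "-6.4 32 0" --turn '[0,0,0,0,0,0,0,0,0,0,0,0]'

```text
clock: 7.18
position: [0.4906, 0.0153, 0.043]
ee_rot: [0.995, 0.103, 0.001, 0.001]
ft_force: [-4.9, 0.1, 6.4]
grip_width: 0.416
```

>>> jog_arm --pt "0 0 0" --pt "0 0 0" --turn '[0,0]'

```text
clock: 7.35
position: [0.4904, 0.0158, 0.043]
ee_rot: [0.995, 0.103, 0.001, 0.001]
ft_force: [-4.3, -0.9, 5.1]
grip_width: 0.416
```

>>> jog_arm --pt "-0.4 2 0" --pt "-0.8 4 0" --pt "-0.8 4 0" --turn '[0,0,0]'

```text
clock: 7.6
position: [0.4895, 0.0203, 0.043]
ee_rot: [0.995, 0.103, 0.001, 0.0]
ft_force: [-3.1, -0.3, 4.4]
grip_width: 0.419
```

>>> jog_arm --pt "-0.2 1 0" --pt "-0.4 2 0" --pt "-0.4 2 0" --turn '[0,0,0]'

```text
clock: 7.85
position: [0.489, 0.0228, 0.043]
ee_rot: [0.995, 0.103, 0.001, 0.0]
ft_force: [-3.1, -1.0, 5.0]
grip_width: 0.415
```

>>> jog_arm --pt "-0.2 1 0" --pt "-0.2 1 0" --turn '[0,0]'

```text
clock: 8.02
position: [0.4887, 0.0244, 0.043]
ee_rot: [0.995, 0.104, 0.001, -0.0]
ft_force: [-3.4, 1.2, 4.8]
grip_width: 0.418
```

>>> jog_arm --pt "-0.2 1 0" --pt "-0.2 1 0" --turn '[0,0]'

```text
clock: 8.18
position: [0.4883, 0.0262, 0.043]
ee_rot: [0.995, 0.104, 0.001, -0.0]
ft_force: [-3.4, 1.5, 5.2]
grip_width: 0.417
```

>>> jog_arm --pt "-0.2 1 0" --pt "-0.2 1 0" --turn '[0,0]'

```text
clock: 8.35
position: [0.4881, 0.0272, 0.043]
ee_rot: [0.995, 0.104, 0.001, -0.0]
ft_force: [-3.4, 0.9, 5.4]
grip_width: 0.414
```

```bash
cat > look.py <<'E'
from h import *
import sys
o=manip.get_obs();print(o["clock"],o["position"],o["ft_force"],o["grip_width"])
t=manip.camera("top");s=manip.camera("side");w=manip.camera("wrist")
for n,q in(("top",t),("side",s)):
  for l,z in(("dish",.026),("block",.026),("lens",.07),("plunger",.02)):
    for r in manip.pinpoint(q,l)[:2]: print(n,l,round(r["confidence"],2),np.round(r["at"],1),at(q,r["at"],z).round(4))
a=cv2.resize(s["frame"][160:270,185:325,::-1],(420,330),interpolation=2)
b=cv2.resize(w["frame"][0:280,140:440,::-1],(354,330),interpolation=2)
cv2.imwrite(f"pics/{sys.argv[1]}.png",np.hstack([a,b]))
E
python3 look.py c3
```

```text
8.35 [0.48808822 0.02720125 0.04302102] [-3.40413604  0.85272345  5.42867226] 0.4137638460474262
top dish 0.65 [345.3 115.5] [ 0.799  -0.1222  0.026 ]
top block 0.6 [257.7 188.2] [0.6089 0.0835 0.026 ]Traceback (most recent call last):
  File "look.py", line 7, in <module>
    for r in manip.pinpoint(q,l)[:2]: print(n,l,round(r["confidence"],2),np.round(r["at"],1),at(q,r["at"],z).round(4))
             ~~~~~~~~~~~~~~^^^^^
ValueError: it knows: beaker, block, bottle, dish, driver, grip, head, lens, rack, rail, slidebox, spare_dish, stage
```

The y force flipped from −1.0 N to +1.5 N, so the ball has begun drawing the stage in. I look before going on.

```bash
sed -i 's/,("plunger",.02)//' look.py; python3 look.py c3
```

```text
8.65 [0.48810929 0.02720773 0.04302887] [-4.53887625  0.90337859  5.03498598] 0.41470031551269554
top dish 0.75 [344.1 114.4] [ 0.8018 -0.1193  0.026 ]
top block 0.6 [257.3 185.5] [0.6154 0.0847 0.026 ]
top block 0.59 [402.  242.9] [ 0.4913 -0.2495  0.026 ]
side dish 0.48 [181.  179.7] [ 0.802  -0.0937  0.026 ]
side block 0.9 [249.9 247.5] [0.6202 0.1001 0.026 ]
side lens 0.77 [244.5 205.2] [0.6377 0.0257 0.07  ]
side lens 0.56 [410.2 216.1] [0.3056 0.0362 0.07  ]
```

View pics/c3.png

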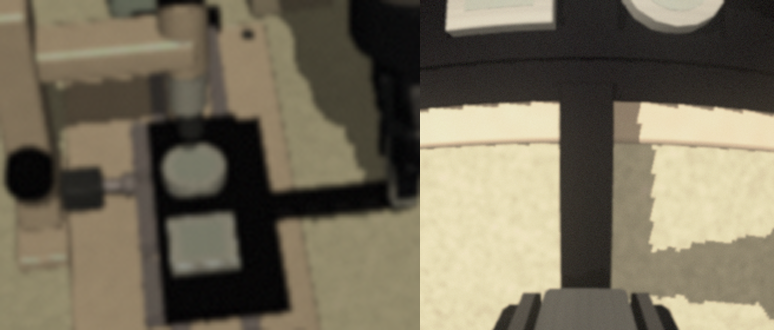

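The dish (side crop 193,170) is almost level with the ball (148,183), maybe 2–4 mm short. I continue in 1 mm steps, watching the force.

>>> jog_arm --pt "-0.2 1 0" --pt "-0.2 1 0" --turn '[0,0]'

```text
clock: 9.27
position: [0.488, 0.0275, 0.043]
ee_rot: [0.995, 0.103, 0.001, 0.0]
ft_force: [-2.2, -3.8, 4.1]
grip_width: 0.419
```

>>> jog_arm --pt "-0.2 1 0" --pt "-0.2 1 0" --turn '[0,0]'

```text
clock: 9.43
position: [0.488, 0.0276, 0.043]
ee_rot: [0.995, 0.103, 0.001, 0.001]
ft_force: [-2.1, -4.9, 5.2]
grip_width: 0.418
```

>>> jog_arm --pt "-0.2 1 0" --pt "-0.2 1 0" --turn '[0,0]'

```text
clock: 9.6
position: [0.488, 0.0277, 0.043]
ee_rot: [0.995, 0.103, 0.001, 0.001]
ft_force: [-2.3, -5.1, 3.9]
grip_width: 0.421
```

The force rose to −5 N while the tool moved only about 0.5 mm, so the ball is seated. Total travel is about 46 mm, as predicted and well short of the 60 mm stop. I relax the push and check.

>>> jog_arm --pt "0 -0.2 0" --pt "0 -0.2 0" --pt "0 -0.2 0" --pt "0 -0.2 0" --turn '[0,0,0,0]'

```text
clock: 9.93
position: [0.4881, 0.0274, 0.043]
ee_rot: [0.995, 0.103, 0.001, 0.001]
ft_force: [-2.0, -2.7, 4.1]
grip_width: 0.42
```

```bash
python3 look.py c4
```

```text
9.9333 [0.48805606 0.02738031 0.04302021] [-1.95693677 -2.70896192  4.11596238] 0.42004020632857714
top dish 0.71 [343.4 115.1] [ 0.7999 -0.1175  0.026 ]
top block 0.64 [255.6 187. ] [0.6116 0.0886 0.026 ]
side dish 0.53 [181.7 180.4] [ 0.7999 -0.0914  0.026 ]
side block 0.73 [251.7 244.8] [0.6174 0.0927 0.026 ]
side lens 0.86 [245.3 209. ] [0.6347 0.0365 0.07  ]
side lens 0.56 [412.3 216.7] [0.3016 0.0376 0.07  ]
```

View pics/c4.png

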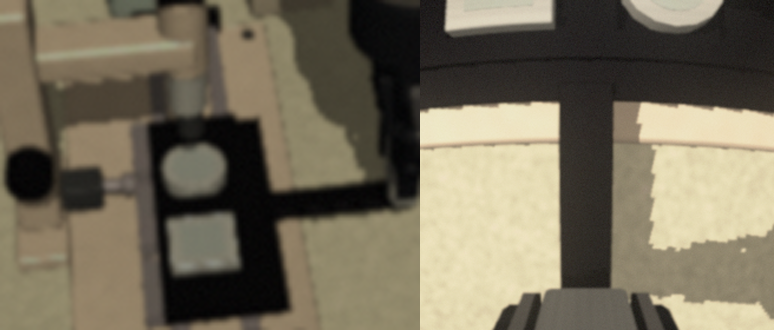

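The picture hasn't changed: the dish is level with the ball and flat in its pocket. As a cheap confirmation that it is the notch, I do a small back-pull.

>>> jog_arm --pt "0.2 -1 0" --pt "0.2 -1 0" --turn '[0,0]'

```text
clock: 10.55
position: [0.4881, 0.0271, 0.043]
ee_rot: [0.995, 0.103, 0.001, 0.001]
ft_force: [-3.6, 2.2, 4.5]
grip_width: 0.418
```

>>> jog_arm --pt "0.2 -1 0" --pt "0.2 -1 0" --turn '[0,0]'

```text
clock: 10.72
position: [0.4881, 0.0269, 0.043]
ee_rot: [0.995, 0.103, 0.001, 0.0]
ft_force: [-2.4, 2.8, 4.2]
grip_width: 0.417
```

>>> jog_arm --pt "0 0.2 0" --pt "0 0.2 0" --pt "0 0.2 0" --pt "0 0.2 0" --turn '[0,0,0,0]'

```text
clock: 11.05
position: [0.4881, 0.0271, 0.043]
ee_rot: [0.995, 0.103, 0.001, 0.0]
ft_force: [-3.9, 1.0, 5.0]
grip_width: 0.417
```

The stage resists both ways within about ±0.4 mm, so it is held in the notch. I hand in.

```bash
python3 -c "
from workcell import manip
print(manip.hand_in()); o=manip.get_obs(); print(o['clock'],o['position'],o['ft_force'],o['grip_width'])"
```

```text
the job is handed in; nothing more can be done
None
the job is handed in; nothing more can be done
```

I gripped the handle over its 36 mm width (measured opening about 35.5 mm) and slid the stage about 46 mm along the rail's +y. It stopped in the detent that puts the round dish under the lens. I handed in with the handle still gripped; no verdict was given.

**Notch:** The force along the rail went from drag to a pull of +1.5 N, then resisted at −5 N over about 0.5 mm of motion. A back-pull met +2.8 N with about 0.4 mm of give, so the ball was seated. The travel matches the 47 mm I had predicted and is well short of the 60 mm stop.

**Dish and lens:** In the last side view the dish lies flat in its pocket, level with the ball. From the start position plus the measured travel, I put it about 6–8 mm from the lens axis, within the 13 mm limit.

**Checks that failed or disagreed:**
- After the slide, the network no longer found the stage dish and reported only the red look-alike. The final dish position therefore rests on the picture and the measured travel.
- Its lens estimates scattered by about 1–2 cm in y, from 0.017 to 0.037 m.
- I did not re-measure the bystanders. Nothing came near them on the way, and the tool forces stayed low.

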